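# Nest the clean lab vessels for the cupboard

### The arm

A 6-joint arm with a two-finger parallel gripper is mounted at the origin on a cart in front of the work surface, level with it; the furniture and walls round the work are solid. World frame = base frame: x ahead of the robot, y to its left, z up, the work surface at z = 0. Lengths are in m, angles in rad, forces in N, time in s.
With the tool pointing down it reaches from about 0.225 to 0.875 m from the base axis. Payload 3.4 kg.
Tool frame: the origin (TCP) lies on the centre line of the jaws, within the pads' length; the fingertips stand 22 mm ahead of it and the grasp point (between the pads) lies 3 mm ahead of it; z points along the fingers, y is the line along which they close (so a half turn about z gives the same grasp; the last joint's range is limited). The gripper opens to 85 mm and grips with 20 to 120 N. Pads are 22 mm wide; open, the fingers measure 114 mm over their backs; the gripper's body (76 mm by 85 mm) begins 54 mm behind the grasp point. The pads swing forward as they close: fully open they stand 13 mm farther back than shut.
Start: joints at [-1.354, 0.276, 1.505, -0, 1.361, -0.121], TCP at [0.191, -0.543, 0.253] pointing down, gripper open.
Joint ranges: [-2.89, 2.89], [-0.75, 2.08], [0.22, 2.7], [-1.18, 4.32], [0.11, 2.71], [-2.7, 2.7]. Speed limits (rad/s): [2.57, 2.57, 3.14, 3.14, 3.14, 3.14].

### API

Orientations are given as a unit quaternion [w, x, y, z].
In Python, from rig import manip gives the robot as it stands.
- The arm moves only by the shell command python3 steer.py 'ROWS' [OPENING] [FORCE]. ROWS is a JSON list of rows, 1 to 5 of them, each written [[dx, dy, dz], turn]: dx, dy, dz in m, then a turn about the tool's z in rad; each row shifts and turns the commanded pose from where the row before left it, along the tool's axes as they then stand; what a row does not reach is not made up. A row lasts 1/12 s, in which the tool goes at most 0.0417 m and 0.125 rad, less where a joint would pass 70% of its speed; a pose out of reach is approached as far as the arm can. OPENING is the finger opening in m, set as the command begins (- or left out keeps the last). The fingers move at their own pace and stop on an object; FORCE is the grip in N (left out, the last holds). Time passes only in rows, so rows that do not move let the fingers close. It prints the time, the measured TCP pose, the force, the opening and the grip force at its end. Input that does not fit is refused with a message, and nothing moves.
- manip.get_state(): the state, without advancing time (a new reading comes with each control period).
- manip.get_image(name): name is "scene" or "top" or "wrist"; returns a dict with "img" (480x640x3 uint8, red, green, blue), "camera_matrix" (3x3 intrinsics, pixels), "T" (4x4, takes a point from camera to world coordinates); the wrist camera has in their place "hand_eye" (4x4, takes a point from camera to tool coordinates, whose origin is the TCP and whose axes are the flange's). Camera axes: x right, y down, z forward; pixel columns grow to the right and rows downward; lengths in m; the calibration is good to about 2 mm. A picture is of the moment at which its call begins: read the wrist's pose just before it. There is no depth.
- manip.sign_off(): hands the job in; it is judged then, once.
The state is a dict: "clock": time; "qpos": joint angles; "qd": joint speeds; "effort": joint torques, N m; "position": TCP position; "ee_rot": TCP orientation; "contact_force": force on the tool from outside, world axes, zero at the start; "moment": the same for the moment, N m; "width": finger opening in m; "gripper_force": force on a finger pad.
Only numpy, scipy, OpenCV 4.12 (cv2) and the standard library are available. Lean on these libraries where they do the work, as an engineer would, in place of code of your own. Each camera call takes 0.05 s, during which the arm holds its last target. There are 200 camera calls.

### The job

Nest the three clean vessels so that they can go into the cupboard as one stack. First take the forceps off the round glass dish and lay them flat on the worktop, clear of the vessels; then stand the low beaker in the dish where it is, and last stand the tall narrow beaker inside the low one. Set each down gently on the floor of the vessel below, tip nothing over, and leave the dish and the other things on the bench where they stand.

Things in the scene. Friction and masses are not known exactly. Their poses are not given: they have to be found in the camera images.
- dish: round clear-glass crystallising dish, the widest and lowest of the three vessels: 74 mm across outside at the rim, 42 mm high, open at the top, wall 3 mm, 66 mm clear inside, inner floor 4 mm above its underside. Origin at the centre of its underside, z up; it starts and stays upright on the worktop
- low_beaker: low clear plastic beaker, open at the top: 77 mm high, tapering from 65 mm across at the rim (63 mm at height 65 mm) to 56 mm at the foot; inside 50 mm clear at the floor, 58 mm at the rim; inner floor 3 mm above its underside; 70 g. Origin at the centre of its underside, z up; starts upright. Fingertips up to 30 mm below its rim stay above the dish's rim as it goes in
- tall_beaker: tall narrow clear plastic beaker with blue volume marks, open at the top: 110 mm high, 43 mm across at the rim, 42 mm along the body, 40 mm at the foot; 60 g. Origin at the centre of its underside, z up; starts upright. Fingertips up to 30 mm below its rim stay above the low beaker's rim as it goes in
- forceps: steel forceps, 122 mm long (along their y), 14 mm wide (x; grip across this, in the middle) and 8 mm thick (z); they start lying flat across the rim of the dish, underside 42 mm above the worktop. Origin at the middle of the underside. 18 g
- label_tape: bystander: roll of yellow label tape lying flat, 58 mm across, 19 mm high; origin at the centre of its underside
- marker: bystander: white marker pen lying flat, 130 mm long along its y, 14 mm wide, 12 mm high; origin at the middle of its underside
- bottle: bystander: amber reagent bottle with a black cap, 55 mm across, 112 mm high; origin at the centre of its underside
- notebook: bystander: black notebook, 210 mm (x) by 153 mm (y), 16 mm thick, fixed, lying flat with a pen on it; origin at the centre of its underside

How it is judged:
By the outcome, as a careful person would: the job done as asked, in the order asked, and still so for the second after the job is handed in, with the robot touching nothing.
It also fails if it takes over 72 s, if anything falls off the work surface, if the arm or the gripper's body presses on something with over 40 N, if the wrist force passes 120 N, or if a joint passes its speed limit or range.

## Working session

There is one attempt and no reset: what is moved stays moved. The work goes in short steps, Python scripts to look and compute and a shell command to move; the robot and the scene stay as the last step left them, time stands still between calls to the robot, and variables do not carry over. Pictures are saved under pics/ and viewed, at most 10 in all, crops included, and the job is handed in when it is done.

```bash
ls; mkdir -p pics; python3 - <<'E'
from rig import manip
import cv2,numpy as np,json
for n in("scene","top"):
    d=manip.get_image(n); cv2.imwrite(f"pics/{n}0.png",d["img"][:,:,::-1]); print(n,np.round(d["camera_matrix"],1).tolist(),np.round(d["T"],4).tolist())
    np.savez(f"{n}.npz",K=d["camera_matrix"],T=d["T"])
s=manip.get_state();print({k:np.round(v,3).tolist() for k,v in s.items()})
E
```

```text
pics
rig.py
steer.py
scene [[482.0, 0.0, 319.3], [0.0, 482.0, 235.9], [0.0, 0.0, 1.0]] [[-0.3975, -0.612, 0.6838, -0.0723], [-0.9174, 0.2796, -0.283, 0.402], [-0.018, -0.7398, -0.6726, 0.72], [0.0, 0.0, 0.0, 1.0]]
top [[558.7, 0.0, 325.4], [0.0, 558.7, 226.9], [0.0, 0.0, 1.0]] [[-0.0269, -0.9778, 0.208, 0.3599], [-0.9996, 0.0255, -0.0093, 0.1133], [0.0038, -0.2082, -0.9781, 1.1121], [0.0, 0.0, 0.0, 1.0]]
{'clock': 0.1, 'qpos': [-1.354, 0.277, 1.506, -0.0, 1.361, -0.121], 'qd': [-0.003, -0.003, -0.004, 0.0, 0.001, 0.001], 'effort': [0.002, -41.77, -24.64, -0.0, 0.006, -0.0], 'position': [0.19, -0.542, 0.253], 'ee_rot': [-0.001, 0.986, 0.168, -0.0], 'contact_force': [-0.7, 0.052, -0.526], 'moment': [-0.059, -0.011, -0.044], 'gripper_force': 0.0, 'width': 0.086}
```

View pics/top0.png

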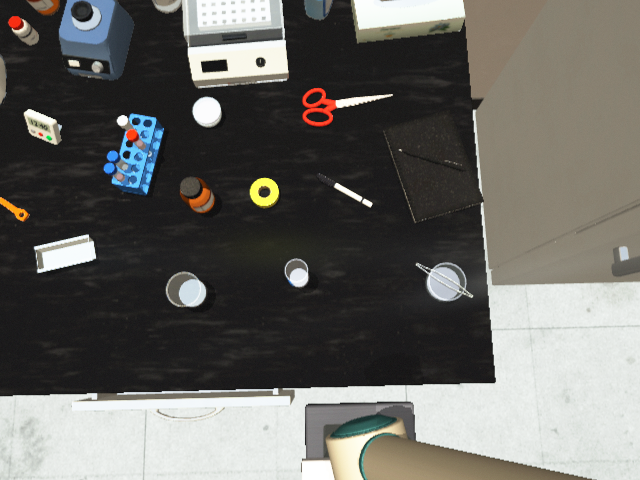

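View pics/scene0.png

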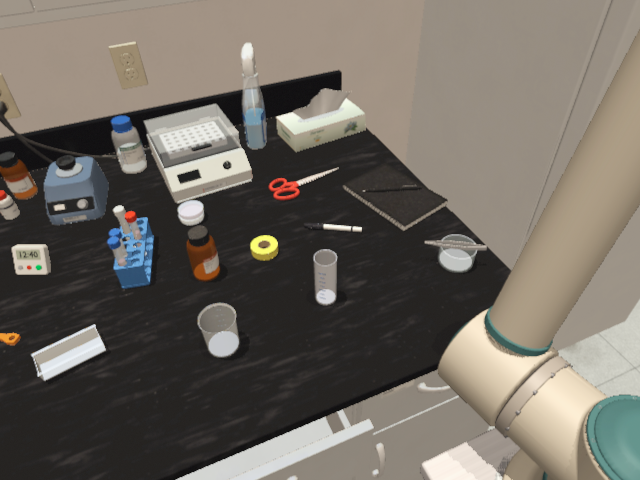

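```bash
cat > h.py <<'E'
import numpy as np,cv2
def ray(n,p):
    d=np.load(f"{n}.npz");v=np.linalg.inv(d["K"])@[*p,1];return d["T"][:3,3],d["T"][:3,:3]@v
def onz(n,p,z):
    o,v=ray(n,p);return o+v*(z-o[2])/v[2]
def tri(p,q):  # scene px, top px -> point, gap
    (a,u),(b,w)=ray("scene",p),ray("top",q)
    s=np.linalg.lstsq(np.c_[u,-w],b-a,rcond=None)[0];P,Q=a+u*s[0],b+w*s[1]
    return np.round((P+Q)/2,4),round(float(np.linalg.norm(P-Q)),4)
def proj(n,P):
    d=np.load(f"{n}.npz");c=d["T"][:3,:3].T@(np.asarray(P)-d["T"][:3,3]);c=d["K"]@c;return c[:2]/c[2]
E
python3 - <<'E'
import cv2,numpy as np
t=cv2.imread("pics/top0.png");s=cv2.imread("pics/scene0.png")
def c(i,x,y):
    r=cv2.resize(i[y:y+74,x:x+66],None,fx=4,fy=4,interpolation=cv2.INTER_CUBIC)
    for k in range(0,66,10):
        cv2.line(r,(k*4,0),(k*4,6),(0,255,255),1)
    for k in range(0,74,10): cv2.line(r,(0,k*4),(6,k*4),(0,255,255),1)
    return r
g=np.vstack([np.hstack([c(t,412,245),c(t,155,255),c(t,265,235)]),np.hstack([c(s,422,215),c(s,190,295),c(s,293,242)])])
cv2.imwrite("pics/grid.png",g);print(g.shape)
E
```

```text
(592, 792, 3)
```

View pics/grid.png

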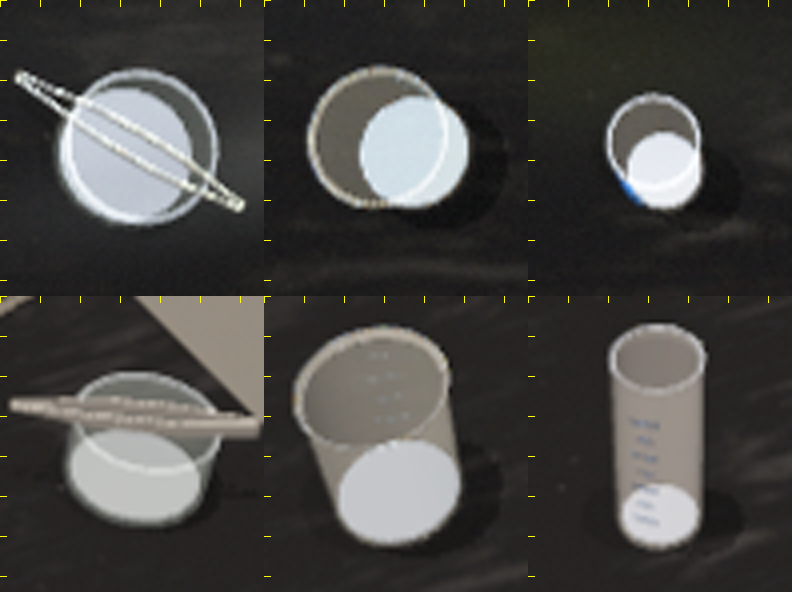

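```bash
python3 - <<'E'
from h import *
h=np.array([.375,.375])
for n,p,q,z in [("dish rim",(458.5,246.5),(447,281.5),.042),("low rim",(217,317.6),(183.6,289.5),.077),("low floor",(223.75,344.1),(192.4,292.9),.003),("tall rim",(325.25,257.75),(296.5,270.3),.110),("tall floor",(326,297),(299.1,277.5),.003),("forc A",(422+3,215+27.3),(412+5,245+19.2),.05),("forc B",(422+65,215+33),(412+60,245+51.5),.05)]:
    p=np.array(p)-h;q=np.array(q)-h
    print(n,*tri(p,q),np.round(onz("scene",p,z),4),np.round(onz("top",q,z),4))
for n,p,z in [("tape",(264,192.5),.019),("bottlecap",(190,187),.112),("mk1",(320,176),.012),("mk2",(371,205),.012)]: print(n,onz("top",p,z).round(3))
from rig import manip
d=manip.get_image("wrist");print(d["camera_matrix"].round(1).tolist(),d["hand_eye"].round(4).tolist())
E
```

```text
dish rim [ 0.4745 -0.1283  0.0393] 0.0026 [ 0.4716 -0.1273  0.042 ] [ 0.475  -0.1267  0.042 ]
low rim [0.4694 0.3695 0.0741] 0.0011 [0.4667 0.3692 0.077 ] [0.4693 0.3694 0.077 ]
low floor [ 0.47    0.3702 -0.0021] 0.0023 [0.4656 0.3694 0.003 ] [0.47   0.3701 0.003 ]
tall rim [0.4952 0.1581 0.1062] 0.0017 [0.4912 0.1589 0.11  ] [0.4951 0.1587 0.11  ]
tall floor [ 0.4951  0.1579 -0.0018] 0.002 [0.4907 0.1587 0.003 ] [0.495  0.1586 0.003 ]
forc A [ 0.5095 -0.0713  0.0433] 0.001 [ 0.5035 -0.067   0.05  ] [ 0.5089 -0.0697  0.05  ]
forc B [ 0.4437 -0.1733  0.044 ] 0.0037 [ 0.4382 -0.1699  0.05  ] [ 0.4445 -0.1703  0.05  ]
tape [0.667 0.225 0.019]
bottlecap [0.655 0.353 0.112]
mk1 [0.701 0.111 0.012]
mk2 [0.637 0.009 0.012]
[[359.2, 0.0, 319.1], [0.0, 359.2, 244.0], [0.0, 0.0, 1.0]] [[-0.0009, -0.9493, -0.3142, 0.0828], [1.0, -0.0008, -0.0004, 0.0003], [0.0001, -0.3142, 0.9493, -0.1211], [0.0, 0.0, 0.0, 1.0]]
```

```bash
cat > to.py <<'E'
import sys,numpy as np
from scipy.spatial.transform import Rotation as R
from rig import manip
s=manip.get_state();q=np.array(s["ee_rot"]);r=R.from_quat(q[[1,2,3,0]])
x,y,z=map(float,sys.argv[1:4])
M=r.as_matrix();print("shift tool",(M.T@(np.array([x,y,z])-s["position"])).round(4),"xaxis",M[:,0].round(3),"pos",np.round(s["position"],4))
if len(sys.argv)>4:
    a=np.arctan2(M[1,1],M[0,1]);t=-(np.deg2rad(float(sys.argv[4]))-a);print("turn",[round((t+k*np.pi+np.pi/2)%np.pi-np.pi/2,3) for k in (0,)])
E
python3 to.py 0.476 -0.121 0.18 -33
```

```text
shift tool [ 0.4089 -0.3026  0.0731] xaxis [0.943 0.331 0.   ] pos [ 0.1905 -0.5421  0.2526]
turn [np.float64(-0.657)]
```

```bash
python3 steer.py '[[[0.027, -0.02, 0.005], 0], [[0.027, -0.02, 0.005], 0], [[0.027, -0.02, 0.005], 0], [[0.027, -0.02, 0.005], 0], [[0.027, -0.02, 0.005], 0]]' 0.03 30
python3 steer.py '[[[0.027, -0.02, 0.005], 0], [[0.027, -0.02, 0.005], 0], [[0.027, -0.02, 0.005], 0], [[0.027, -0.02, 0.005], 0], [[0.027, -0.02, 0.005], 0]]'
python3 steer.py '[[[0.027, -0.02, 0.005], 0], [[0.027, -0.02, 0.005], 0], [[0.027, -0.02, 0.005], 0], [[0.027, -0.02, 0.005], 0], [[0.027, -0.02, 0.005], 0]]'
python3 steer.py '[[[0, 0, 0], -0.11], [[0, 0, 0], -0.11], [[0, 0, 0], -0.11], [[0, 0, 0], -0.11], [[0, 0, 0], -0.11]]'
python3 steer.py '[[[0, 0, 0], -0.107], [[0, 0, 0], 0], [[0, 0, 0], 0]]'
python3 to.py 0.476 -0.121 0.18 -33
cat > wr.py <<'E'
import sys,numpy as np,cv2
from scipy.spatial.transform import Rotation as R
from rig import manip
s=manip.get_state();d=manip.get_image("wrist");q=np.array(s["ee_rot"])
T=np.eye(4);T[:3,:3]=R.from_quat(q[[1,2,3,0]]).as_matrix();T[:3,3]=s["position"]
cv2.imwrite(f"pics/{sys.argv[1]}.png",d["img"][:,:,::-1]);np.savez(sys.argv[1]+".npz",K=d["camera_matrix"],T=T@d["hand_eye"])
E
python3 wr.py w1
```

```text
clock: 0.57
position: [0.2852, -0.4019, 0.2278]
ee_rot: [-0.0, 0.986, 0.168, 0.0]
contact_force: [1.0, -0.2, -0.0]
width: 0.0298
gripper_force: 0.0
clock: 0.98
position: [0.3795, -0.2628, 0.203]
ee_rot: [-0.0, 0.986, 0.168, -0.0]
contact_force: [0.3, -0.3, -0.2]
width: 0.0298
gripper_force: 0.0
clock: 1.4
position: [0.4738, -0.1236, 0.178]
ee_rot: [0.0, 0.986, 0.168, -0.0]
contact_force: [-0.0, 0.1, 0.2]
width: 0.03
gripper_force: 0.0
clock: 1.82
position: [0.4731, -0.1249, 0.178]
ee_rot: [-0.0, 0.902, 0.432, -0.0]
contact_force: [0.3, -0.1, 0.3]
width: 0.0299
gripper_force: 0.0
clock: 2.07
position: [0.4731, -0.1252, 0.1781]
ee_rot: [-0.0, 0.879, 0.476, -0.0]
contact_force: [-0.2, -0.5, 0.4]
width: 0.0298
gripper_force: 0.0
shift tool [ 0.0051  0.0001 -0.0019] xaxis [ 0.547  0.837 -0.   ] pos [ 0.4731 -0.1252  0.1781]
turn [np.float64(-0.003)]
```

View pics/w1.png

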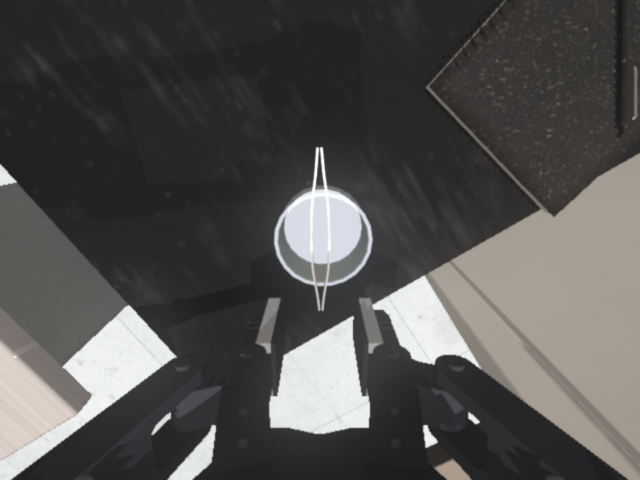

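The forceps run vertically from (319.5,149) to (321,309); the dish rim spans x 274–372, y 187–286.

```bash
python3 -c "
from h import *
for p,z in [((319.5,149),.046),((321,309),.046),((323,236.5),.042),((323,187),.042),((323,286),.042),((274,237),.042),((372,237),.042)]: print(onz('w1',p,z).round(4))
a=onz('w1',(319.5,149),.046);b=onz('w1',(321,309),.046);print((a+b)/2,np.linalg.norm(a-b),np.rad2deg(np.arctan2(*(a-b)[1::-1])))"
```

```text
[ 0.511  -0.0702  0.046 ]
[ 0.445  -0.1733  0.046 ]
[ 0.4783 -0.125   0.042 ]
[ 0.4985 -0.0939  0.042 ]
[ 0.4562 -0.1591  0.042 ]
[ 0.4474 -0.1052  0.042 ]
[ 0.5088 -0.1454  0.042 ]
[ 0.47799812 -0.12176918  0.046     ] 0.1224138313852324 57.37075759012472
```

```bash
python3 to.py 0.478 -0.1215 0.063 -32.6
python3 steer.py '[[[0.005, 0.001, 0.025], 0], [[0, 0, 0.025], 0], [[0, 0, 0.025], 0], [[0, 0, 0.025], 0], [[0, 0, 0], 0]]'
python3 to.py 0.478 -0.1215 0.063 -32.6;python3 wr.py w2
```

```text
shift tool [0.0058 0.0021 0.1152] xaxis [ 0.547  0.837 -0.   ] pos [ 0.4731 -0.1252  0.1782]
turn [np.float64(-0.01)]
clock: 2.53
position: [0.4735, -0.1204, 0.0744]
ee_rot: [-0.004, 0.879, 0.476, -0.003]
contact_force: [0.0, -0.6, -0.2]
width: 0.0302
gripper_force: 0.0
shift tool [0.0015 0.0045 0.0114] xaxis [ 0.546  0.838 -0.002] pos [ 0.4735 -0.1204  0.0744]
turn [np.float64(-0.009)]
```

View pics/w2.png

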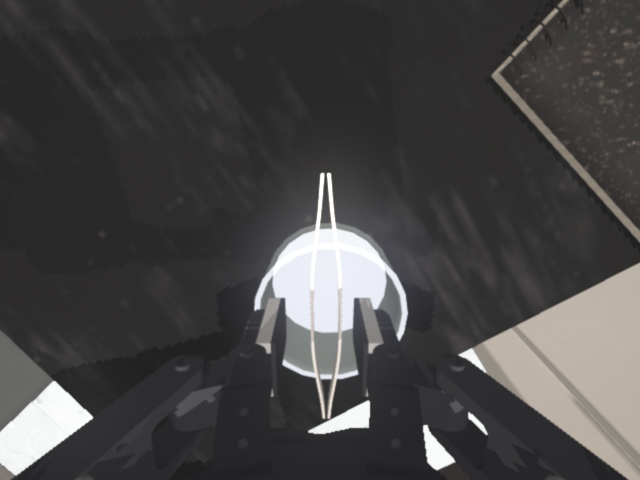

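The forceps (x≈326) sit a little right of the jaw centre (x≈321), roughly +2.5 mm in tool y.

```bash
python3 steer.py '[[[0.0015, 0.003, 0.0055], 0], [[0, 0, 0.0055], 0], [[0, 0, 0], 0], [[0, 0, 0], 0]]'
python3 to.py 0.478 -0.1215 0.063 -32.6
python3 steer.py '[[[0, 0, 0], 0], [[0, 0, 0], 0], [[0, 0, 0], 0], [[0, 0, 0], 0]]' 0.0 25
python3 steer.py '[[[0, 0, 0], 0], [[0, 0, 0], 0], [[0, 0, 0], 0], [[0, 0, 0], 0]]'
```

```text
clock: 2.92
position: [0.4807, -0.1222, 0.0679]
ee_rot: [0.001, 0.879, 0.477, 0.0]
contact_force: [0.6, 0.1, 1.3]
width: 0.0302
gripper_force: 0.0
shift tool [-0.0009 -0.0026  0.0049] xaxis [0.545 0.839 0.   ] pos [ 0.4807 -0.1222  0.0679]
turn [np.float64(-0.007)]
clock: 3.25
position: [0.4805, -0.1221, 0.068]
ee_rot: [0.001, 0.879, 0.477, 0.0]
contact_force: [-0.1, 0.3, 4.2]
width: 0.0109
gripper_force: 26.4
clock: 3.58
position: [0.4805, -0.1222, 0.068]
ee_rot: [0.0, 0.879, 0.477, 0.0]
contact_force: [-0.5, 0.9, 6.4]
width: 0.0108
gripper_force: 26.6
```

The grip was 5 mm too high, so I'm reopening, lowering and gripping again.

```bash
python3 steer.py '[[[0, 0, 0], 0], [[0, 0, 0], 0], [[0, 0, 0], 0], [[0, 0, 0], 0]]' 0.03
python3 steer.py '[[[-0.0005, -0.0015, 0.002], 0], [[0, 0, 0.002], 0], [[0, 0, 0.001], 0], [[0, 0, 0], 0], [[0, 0, 0], 0]]'
python3 to.py 0.478 -0.1215 0.063 -32.6;python3 wr.py w3
```

```text
clock: 3.92
position: [0.48, -0.122, 0.0671]
ee_rot: [-0.0, 0.879, 0.477, -0.0]
contact_force: [1.1, 0.4, -0.7]
width: 0.0299
gripper_force: 0.0
clock: 4.33
position: [0.4785, -0.1216, 0.0621]
ee_rot: [-0.0, 0.879, 0.477, -0.0]
contact_force: [0.1, -0.3, -1.0]
width: 0.03
gripper_force: 0.0
shift tool [-0.0002 -0.0005 -0.0009] xaxis [ 0.545  0.839 -0.   ] pos [ 0.4785 -0.1216  0.0621]
turn [np.float64(-0.007)]
```

View pics/w3.png

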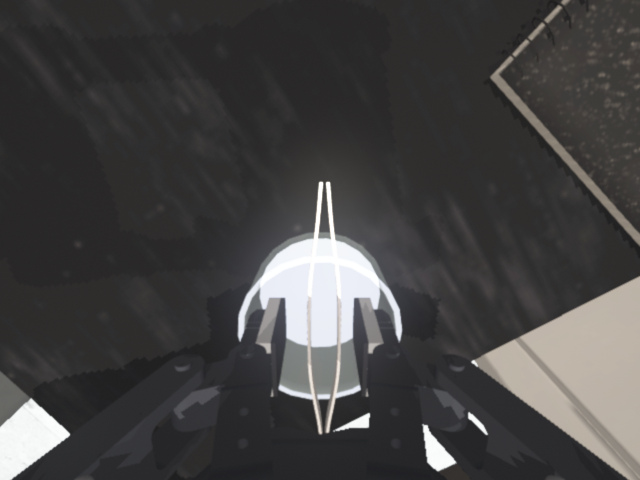

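The forceps still lie across the dish, centred between the jaws (x≈324), so I'm closing.

```bash
python3 steer.py '[[[0, 0, 0], 0], [[0, 0, 0], 0], [[0, 0, 0], 0], [[0, 0, 0], 0], [[0, 0, 0], 0]]' 0.0 25
python3 steer.py '[[[0, 0, -0.005], 0], [[0, 0, -0.015], 0], [[0, 0, -0.02], 0], [[0, 0, -0.01], 0], [[0, 0, 0], 0]]'
python3 to.py 0.42 0.01 0.11
```

```text
clock: 4.8
position: [0.4787, -0.1216, 0.0624]
ee_rot: [0.0, 0.879, 0.477, 0.0]
contact_force: [0.3, -0.5, 1.3]
width: 0.0112
gripper_force: 28.2
clock: 5.22
position: [0.4803, -0.1223, 0.1147]
ee_rot: [0.002, 0.879, 0.477, 0.002]
contact_force: [0.8, 0.2, 0.6]
width: 0.0111
gripper_force: 28.1
shift tool [ 0.0781 -0.1226  0.0041] xaxis [0.545 0.839 0.001] pos [ 0.4803 -0.1223  0.1147]
```

```bash
python3 steer.py '[[[0.013, -0.02, 0], 0], [[0.013, -0.02, 0], 0], [[0.013, -0.02, 0], 0], [[0.013, -0.02, 0], 0], [[0.013, -0.02, 0], 0]]'
python3 steer.py '[[[0.013, -0.02, 0], 0], [[0, 0, 0.02], 0], [[0, 0, 0.02], 0], [[0, 0, 0.02], 0], [[0, 0, 0], 0]]'
python3 steer.py '[[[0, 0, 0], 0], [[0, 0, 0], 0]]'
python3 to.py 0.42 0.01 0.0215;python3 wr.py w4
```

```text
clock: 5.63
position: [0.429, -0.0117, 0.1117]
ee_rot: [-0.0, 0.879, 0.477, -0.0]
contact_force: [0.6, 1.1, -0.4]
width: 0.0112
gripper_force: 28.1
clock: 6.05
position: [0.4173, 0.0098, 0.0494]
ee_rot: [-0.002, 0.879, 0.477, -0.003]
contact_force: [-0.5, -0.3, 0.1]
width: 0.011
gripper_force: 28.1
clock: 6.22
position: [0.4209, 0.009, 0.0526]
ee_rot: [0.0, 0.879, 0.477, 0.0]
contact_force: [0.3, -0.0, -1.0]
width: 0.0109
gripper_force: 28.1
shift tool [ 0.0003 -0.0013  0.0311] xaxis [0.545 0.839 0.   ] pos [0.4209 0.009  0.0526]
```

View pics/w4.png

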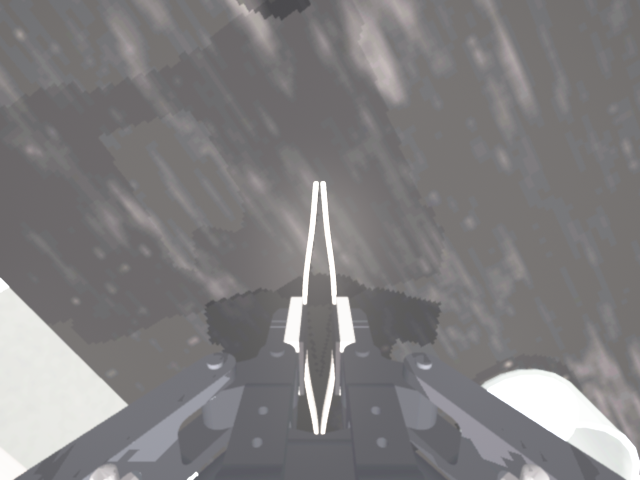

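The forceps are held level along the tool's x, with tips at (319,182) and (320,432). Lowering gently.

```bash
python3 steer.py '[[[0, 0, 0.01], 0], [[0, 0, 0.008], 0], [[0, 0, 0.005], 0], [[0, 0, 0.003], 0], [[0, 0, 0], 0]]'
python3 steer.py '[[[0, 0, 0.001], 0], [[0, 0, 0.001], 0], [[0, 0, 0.001], 0], [[0, 0, 0], 0], [[0, 0, 0], 0]]'
python3 steer.py '[[[0, 0, 0.001], 0], [[0, 0, 0], 0], [[0, 0, 0], 0]]'
```

```text
clock: 6.68
position: [0.4202, 0.0091, 0.0259]
ee_rot: [-0.0, 0.879, 0.477, -0.0]
contact_force: [-0.5, -0.6, -0.6]
width: 0.0112
gripper_force: 28.1
clock: 7.1
position: [0.4205, 0.0092, 0.0234]
ee_rot: [0.0, 0.879, 0.477, 0.0]
contact_force: [0.9, 0.0, -0.2]
width: 0.0112
gripper_force: 28.1
clock: 7.35
position: [0.4207, 0.0091, 0.0224]
ee_rot: [0.0, 0.879, 0.477, 0.0]
contact_force: [0.1, -0.4, 1.2]
width: 0.011
gripper_force: 28.8
```

```bash
python3 steer.py '[[[0, 0, 0], 0], [[0, 0, 0], 0], [[0, 0, 0], 0], [[0, 0, 0], 0]]' 0.03
python3 steer.py '[[[0, 0, -0.01], 0], [[0, 0, -0.04], 0], [[0, 0, -0.04], 0], [[0, 0, -0.04], 0], [[0, 0, -0.03], 0]]' 0.04
python3 steer.py '[[[0, 0, -0.02], 0], [[0, 0, 0], 0]]' 0.085
python3 to.py 0.455 0.35 0.20
```

```text
clock: 7.68
position: [0.4204, 0.0092, 0.0222]
ee_rot: [0.0, 0.879, 0.477, -0.0]
contact_force: [-0.7, 0.7, -0.4]
width: 0.0301
gripper_force: 0.0
clock: 8.1
position: [0.421, 0.0091, 0.1853]
ee_rot: [0.001, 0.879, 0.477, 0.001]
contact_force: [0.4, -0.1, 0.5]
width: 0.0402
gripper_force: 0.0
clock: 8.27
position: [0.4233, 0.0088, 0.2068]
ee_rot: [0.003, 0.879, 0.477, 0.004]
contact_force: [0.4, 0.5, 0.1]
width: 0.0627
gripper_force: 0.0
shift tool [ 0.3034 -0.1593  0.0066] xaxis [0.545 0.839 0.004] pos [0.4233 0.0088 0.2068]
```

```bash
python3 steer.py '[[[0.03, -0.016, 0], 0], [[0.03, -0.016, 0], 0], [[0.03, -0.016, 0], 0], [[0.03, -0.016, 0], 0], [[0.03, -0.016, 0], 0]]'
python3 steer.py '[[[0.03, -0.016, 0], 0], [[0.03, -0.016, 0], 0], [[0.03, -0.016, 0], 0], [[0.03, -0.016, 0], 0], [[0.03, -0.016, 0], 0]]'
python3 steer.py '[[[0, 0, 0], 0], [[0, 0, 0], 0], [[0, 0, 0], 0]]'
python3 to.py 0.471 0.3695 0.071;python3 wr.py w5
```

```text
clock: 8.68
position: [0.4343, 0.1799, 0.2012]
ee_rot: [-0.0, 0.879, 0.477, -0.001]
contact_force: [0.8, -0.7, -0.6]
width: 0.0848
gripper_force: 0.0
clock: 9.1
position: [0.4489, 0.3493, 0.2007]
ee_rot: [0.0, 0.879, 0.477, -0.001]
contact_force: [0.3, -0.9, -0.1]
width: 0.0851
gripper_force: 0.0
clock: 9.35
position: [0.4489, 0.3472, 0.2009]
ee_rot: [0.0, 0.879, 0.477, -0.002]
contact_force: [1.1, 0.2, -0.3]
width: 0.085
gripper_force: 0.0
shift tool [0.0311 0.0065 0.1298] xaxis [ 0.544  0.839 -0.003] pos [0.4489 0.3472 0.2009]
```

View pics/w5.png

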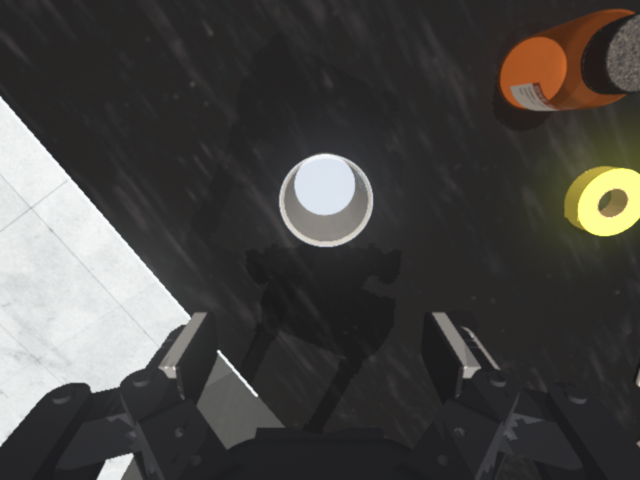

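The low beaker's rim spans x 279–372 and y 153–247, centred on (325.5,200); its floor is near (325,184).

```bash
python3 -c "
from h import *
E=[onz('w5',p,.077) for p in [(279,200),(372,200),(325.5,153),(325.5,247)]]
print(np.round(E,4).tolist());print((E[0]+E[1])/2,np.linalg.norm(E[0]-E[1]),(E[2]+E[3])/2,np.linalg.norm(E[2]-E[3]));print(onz('w5',(325,184),.003))"
```

```text
[[0.4446, 0.3891, 0.077], [0.4984, 0.3541, 0.077], [0.4885, 0.3981, 0.077], [0.453, 0.3427, 0.077]]
[0.47150367 0.37158922 0.077     ] 0.06418545937265223 [0.47075919 0.37042291 0.077     ] 0.06583279628346132
[0.47175278 0.37059148 0.003     ]
```

```bash
python3 steer.py '[[[0.032, 0.006, 0], 0], [[0, 0, 0.02], 0], [[0, 0, 0.02], 0], [[0, 0, 0.02], 0], [[0, 0, 0], 0]]' 0.085
python3 steer.py '[[[0, 0, 0], 0], [[0, 0, 0], 0]]'
python3 to.py 0.4712 0.3706 0.071
```

```text
clock: 9.82
position: [0.4698, 0.3683, 0.1383]
ee_rot: [0.0, 0.879, 0.476, -0.004]
contact_force: [-1.3, 0.1, -0.6]
width: 0.0849
gripper_force: 0.0
clock: 9.98
position: [0.4728, 0.3709, 0.1433]
ee_rot: [0.0, 0.879, 0.477, 0.001]
contact_force: [-0.0, -0.7, 0.5]
width: 0.0852
gripper_force: 0.0
shift tool [-0.0012 -0.0012  0.0723] xaxis [0.546 0.838 0.001] pos [0.4728 0.3709 0.1433]
```

```bash
python3 steer.py '[[[-0.001, -0.001, 0.02], 0], [[0, 0, 0.02], 0], [[0, 0, 0.02], 0], [[0, 0, 0.008], 0], [[0, 0, 0], 0]]'
python3 steer.py '[[[0, 0, 0.003], 0], [[0, 0, 0], 0], [[0, 0, 0], 0]]'
python3 to.py 0.4712 0.3706 0.071
python3 steer.py '[[[0, 0, 0], 0], [[0, 0, 0], 0], [[0, 0, 0], 0], [[0, 0, 0], 0], [[0, 0, 0], 0]]' 0.05 25
python3 to.py 0.4712 0.3706 0.071
```

```text
clock: 10.4
position: [0.4703, 0.3706, 0.0736]
ee_rot: [0.0, 0.879, 0.477, -0.001]
contact_force: [-0.8, -0.0, 0.2]
width: 0.0852
gripper_force: 0.0
clock: 10.65
position: [0.4716, 0.3717, 0.0726]
ee_rot: [-0.0, 0.879, 0.477, 0.001]
contact_force: [0.1, -0.3, -0.3]
width: 0.085
gripper_force: 0.0
shift tool [-0.0011  0.0002  0.0016] xaxis [0.545 0.839 0.002] pos [0.4716 0.3717 0.0726]
clock: 11.07
position: [0.4712, 0.3717, 0.0725]
ee_rot: [-0.0, 0.879, 0.477, 0.001]
contact_force: [-0.7, 0.6, 6.1]
width: 0.0637
gripper_force: 27.1
shift tool [-0.0009  0.0006  0.0015] xaxis [0.545 0.839 0.002] pos [0.4712 0.3717 0.0725]
```

```bash
python3 steer.py '[[[0, 0, -0.01], 0], [[0, 0, -0.02], 0], [[0, 0, -0.03], 0], [[0, 0, -0.03], 0], [[0, 0, -0.03], 0]]' - 30
python3 steer.py '[[[0, 0, -0.03], 0], [[0, 0, 0], 0], [[0, 0, 0], 0]]'
python3 to.py 0.478 -0.1262 0.22
```

```text
clock: 11.48
position: [0.4703, 0.3708, 0.1926]
ee_rot: [0.0, 0.879, 0.477, -0.001]
contact_force: [1.0, 0.2, -1.3]
width: 0.0633
gripper_force: 33.2
clock: 11.73
position: [0.4716, 0.3716, 0.2237]
ee_rot: [-0.0, 0.879, 0.477, 0.002]
contact_force: [-1.3, -0.2, -1.3]
width: 0.0626
gripper_force: 33.2
shift tool [-0.414   0.2765  0.0026] xaxis [0.545 0.839 0.004] pos [0.4716 0.3716 0.2237]
```

```bash
python3 steer.py '[[[-0.026, 0.0173, 0], 0], [[-0.026, 0.0173, 0], 0], [[-0.026, 0.0173, 0], 0], [[-0.026, 0.0173, 0], 0], [[-0.026, 0.0173, 0], 0]]'
python3 steer.py '[[[-0.026, 0.0173, 0], 0], [[-0.026, 0.0173, 0], 0], [[-0.026, 0.0173, 0], 0], [[-0.026, 0.0173, 0], 0], [[-0.026, 0.0173, 0], 0]]'
python3 steer.py '[[[-0.026, 0.0173, 0], 0], [[-0.026, 0.0173, 0], 0], [[-0.026, 0.0173, 0], 0], [[-0.026, 0.0173, 0], 0], [[-0.026, 0.0173, 0], 0]]'
python3 steer.py '[[[-0.024, 0.017, 0], 0], [[0, 0, 0.02], 0], [[0, 0, 0.02], 0], [[0, 0, 0], 0], [[0, 0, 0], 0]]'
python3 steer.py '[[[0, 0, 0], 0], [[0, 0, 0], 0]]'
python3 to.py 0.478 -0.1262 0.15
```

```text
clock: 12.15
position: [0.471, 0.2133, 0.2194]
ee_rot: [-0.0, 0.879, 0.477, -0.002]
contact_force: [1.3, 0.5, -0.7]
width: 0.0627
gripper_force: 33.2
clock: 12.57
position: [0.4726, 0.0575, 0.2196]
ee_rot: [-0.001, 0.879, 0.477, -0.002]
contact_force: [0.2, -0.1, -0.8]
width: 0.0626
gripper_force: 33.2
clock: 12.98
position: [0.4744, -0.0983, 0.2196]
ee_rot: [-0.001, 0.879, 0.477, -0.001]
contact_force: [0.2, 0.6, -0.8]
width: 0.063
gripper_force: 33.2
clock: 13.4
position: [0.4754, -0.126, 0.1794]
ee_rot: [-0.002, 0.879, 0.477, -0.002]
contact_force: [0.6, 0.9, -0.8]
width: 0.0632
gripper_force: 33.5
clock: 13.57
position: [0.4777, -0.1265, 0.1821]
ee_rot: [0.001, 0.879, 0.477, 0.0]
contact_force: [0.3, -0.0, -0.8]
width: 0.0632
gripper_force: 33.5
shift tool [0.0004 0.0001 0.0321] xaxis [0.544 0.839 0.   ] pos [ 0.4777 -0.1265  0.1821]
```

```bash
cat > comp.py <<'E'
import sys,cv2,numpy as np
from rig import manip
n,tx,ty,sx,sy=sys.argv[1],*map(int,sys.argv[2:6])
import subprocess
subprocess.run(["python3","wr.py",n+"w"])
t,s=[manip.get_image(k)["img"][:,:,::-1] for k in("top","scene")]
w=cv2.imread(f"pics/{n}w.png")
c=lambda i,x,y:cv2.resize(i[y:y+75,x:x+100],(400,300),interpolation=cv2.INTER_CUBIC)
g=np.vstack([np.hstack([c(t,tx,ty),c(s,sx,sy)]),np.hstack([w[180:480,0:400],w[180:480,240:640]])])
g[300:,:400]=w[180:480,120:520];g[300:,400:]=cv2.resize(w,(400,300))
for k in range(0,400,40):
    for o in(0,400): cv2.line(g,(k+o,0),(k+o,6),(0,255,255),1)
for k in range(0,300,40):
    for o in(0,400): cv2.line(g,(o,k),(o+6,k),(0,255,255),1)
cv2.imwrite(f"pics/{n}.png",g)
E
python3 comp.py c1 395 240 415 195
```

```text
this script no longer has the robotException ignored in: <_io.TextIOWrapper mode='rw' encoding='UTF-8'>
Traceback (most recent call last):
BrokenPipeError: [Errno 32] Broken pipe
```

```bash
sed -i '/subprocess/d' comp.py
python3 wr.py c1w; python3 comp.py c1 395 240 415 195
```

```text
(no output)
```

View pics/c1.png

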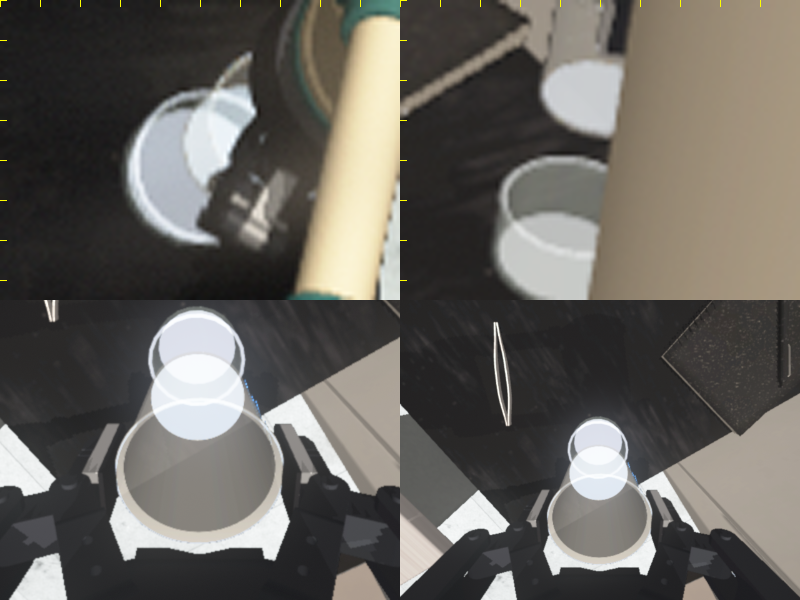

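Wrist view: the beaker hangs upright, its floor disc centred near (317,277) in full-image pixels. The dish rim beneath spans x 269–365, so the two are laterally in line.

```bash
python3 -c "
from h import *
for z in(.107,.112,.117): print('floor',onz('c1w',(317,277),z).round(4))
a,b=[onz('c1w',(x,238),.042) for x in(269,365)];print('dish LR',a,b,(a+b)/2,np.linalg.norm(a-b))
for c in [(.4777,-.1264),(.4775,-.1262)]:
  E=[proj('c1w',(c[0]+.037*np.cos(t),c[1]+.037*np.sin(t),.042)) for t in np.linspace(0,6.28,60)];print('pred rim',np.min(E,0),np.max(E,0))
print('w3 rim bottom/top', onz('w3',(320,258),.042),onz('w3',(320,400),.042),onz('w3',(239,325),.042),onz('w3',(401,325),.042))"
```

```text
floor [ 0.4762 -0.1294  0.107 ]
floor [ 0.4774 -0.1276  0.112 ]
floor [ 0.4786 -0.1258  0.117 ]
dish LR [ 0.44747124 -0.10602845  0.042     ] [ 0.50879897 -0.14591181  0.042     ] [ 0.47813511 -0.12597013  0.042     ] 0.07315580671719035
pred rim [268.28948451 190.44144298] [365.39123918 283.14988147]
pred rim [267.92288648 190.36136291] [365.03106011 283.08245682]
w3 rim bottom/top [ 0.49600895 -0.0980113   0.042     ] [ 0.4560855  -0.15946389  0.042     ] [ 0.44819308 -0.10507511  0.042     ] [ 0.50895971 -0.14460246  0.042     ]
```

```bash
python3 steer.py '[[[0.001, 0, 0.015], 0], [[0, 0, 0.015], 0], [[0, 0, 0.015], 0], [[0, 0, 0.006], 0], [[0, 0, 0], 0]]'
python3 steer.py '[[[0, 0, 0], 0], [[0, 0, 0], 0]]'
python3 to.py 0.4784 -0.1257 0.0765
```

```text
clock: 14.18
position: [0.4768, -0.1253, 0.1293]
ee_rot: [-0.001, 0.879, 0.477, -0.001]
contact_force: [0.4, 0.6, -1.9]
width: 0.0628
gripper_force: 33.5
clock: 14.35
position: [0.4785, -0.126, 0.1312]
ee_rot: [0.001, 0.879, 0.477, 0.001]
contact_force: [-0.2, 0.0, -1.4]
width: 0.0631
gripper_force: 33.5
shift tool [ 0.0002 -0.0004  0.0547] xaxis [0.545 0.839 0.   ] pos [ 0.4785 -0.126   0.1312]
```

Slow descent (5 mm/row transiently moves the tool ≈2 mm sideways, so smaller rows).

```bash
python3 steer.py '[[[0, 0, 0.004], 0], [[0, 0, 0.004], 0], [[0, 0, 0.004], 0], [[0, 0, 0.004], 0], [[0, 0, 0.004], 0]]'
python3 steer.py '[[[0, 0, 0.004], 0], [[0, 0, 0.004], 0], [[0, 0, 0.004], 0], [[0, 0, 0.003], 0], [[0, 0, 0.002], 0]]'
python3 steer.py '[[[0, 0, 0.003], 0], [[0, 0, 0.003], 0], [[0, 0, 0.003], 0], [[0, 0, 0.002], 0], [[0, 0, 0], 0]]'
python3 to.py 0.4784 -0.1257 0.0765
```

```text
clock: 14.77
position: [0.4776, -0.1257, 0.1098]
ee_rot: [-0.0, 0.879, 0.477, -0.0]
contact_force: [0.1, 0.5, 0.4]
width: 0.0629
gripper_force: 33.5
clock: 15.18
position: [0.4775, -0.1257, 0.0928]
ee_rot: [-0.0, 0.879, 0.477, -0.0]
contact_force: [-0.5, -0.0, -0.7]
width: 0.063
gripper_force: 33.5
clock: 15.6
position: [0.4774, -0.1257, 0.0818]
ee_rot: [-0.0, 0.879, 0.477, -0.0]
contact_force: [-0.0, 0.9, -0.6]
width: 0.0631
gripper_force: 33.5
shift tool [0.0005 0.0009 0.0053] xaxis [ 0.545  0.839 -0.   ] pos [ 0.4774 -0.1257  0.0818]
```

```bash
python3 steer.py '[[[0, 0, 0.001], 0], [[0, 0, 0.001], 0], [[0, 0, 0.001], 0], [[0, 0, 0], 0], [[0, 0, 0], 0]]'
python3 steer.py '[[[0, 0, 0.001], 0], [[0, 0, 0.0005], 0], [[0, 0, 0], 0], [[0, 0, 0], 0]]'
python3 steer.py '[[[0, 0, 0.001], 0], [[0, 0, 0], 0], [[0, 0, 0], 0]]'
```

```text
clock: 16.02
position: [0.4777, -0.1258, 0.0793]
ee_rot: [0.0, 0.879, 0.477, -0.0]
contact_force: [-0.3, 0.6, -1.2]
width: 0.0629
gripper_force: 33.5
clock: 16.35
position: [0.4777, -0.1258, 0.0778]
ee_rot: [0.0, 0.879, 0.477, -0.0]
contact_force: [-0.5, 1.0, -0.8]
width: 0.0626
gripper_force: 33.5
clock: 16.6
position: [0.4777, -0.1258, 0.0767]
ee_rot: [-0.0, 0.879, 0.477, -0.0]
contact_force: [0.4, -0.5, -2.5]
width: 0.063
gripper_force: 33.5
```

```bash
python3 steer.py '[[[0, 0, 0.001], 0], [[0, 0, 0], 0], [[0, 0, 0], 0]]'
python3 steer.py '[[[0, 0, 0.001], 0], [[0, 0, 0], 0], [[0, 0, 0], 0]]'
python3 to.py 0.4784 -0.1257 0.0765
```

```text
clock: 16.85
position: [0.4777, -0.1258, 0.0765]
ee_rot: [0.0, 0.879, 0.477, 0.0]
contact_force: [-1.3, 0.7, 5.7]
width: 0.0629
gripper_force: 34.0
clock: 17.1
position: [0.4777, -0.1257, 0.0764]
ee_rot: [0.0, 0.879, 0.477, 0.0]
contact_force: [-3.3, 0.7, 13.0]
width: 0.063
gripper_force: 34.7
shift tool [ 0.0004  0.0006 -0.0001] xaxis [0.545 0.839 0.   ] pos [ 0.4777 -0.1257  0.0764]
```

Contact at 0.0765, which is the grasp height plus the 4 mm dish floor, so it's seated. Relieve the press and release.

```bash
python3 steer.py '[[[0, 0, -0.0015], 0], [[0, 0, 0], 0], [[0, 0, 0], 0]]'
python3 steer.py '[[[0, 0, 0], 0], [[0, 0, 0], 0], [[0, 0, 0], 0], [[0, 0, 0], 0], [[0, 0, 0], 0]]' 0.085
python3 steer.py '[[[0, 0, -0.01], 0], [[0, 0, -0.02], 0], [[0, 0, -0.03], 0], [[0, 0, -0.03], 0], [[0, 0, -0.03], 0]]'
python3 steer.py '[[[0, 0, -0.005], 0], [[0, 0, 0], 0], [[0, 0, 0], 0], [[0, 0, 0], 0]]'
python3 to.py 0.482 0.135 0.2 ; python3 wr.py w6
python3 - <<'E'
import cv2,numpy as np
i=cv2.imread("pics/w6.png").astype(int)
m=((i.min(2)>170)&(i[:,:,0]-i[:,:,2]>2)).astype("uint8");m[300:]=0
n,l,s,c=cv2.connectedComponentsWithStats(m)
for k in range(1,n):
    if s[k,4]>150: print(s[k],c[k].round(1))
E
```

```text
clock: 17.35
position: [0.4779, -0.1259, 0.0765]
ee_rot: [0.0, 0.879, 0.477, 0.0]
contact_force: [-0.3, 0.8, 3.7]
width: 0.063
gripper_force: 33.9
clock: 17.77
position: [0.4776, -0.1258, 0.0761]
ee_rot: [-0.0, 0.879, 0.477, -0.0]
contact_force: [-0.5, 0.8, -0.3]
width: 0.0845
gripper_force: 0.0
clock: 18.18
position: [0.4773, -0.1256, 0.1973]
ee_rot: [-0.0, 0.879, 0.477, -0.0]
contact_force: [0.3, -1.0, -0.5]
width: 0.0849
gripper_force: 0.0
clock: 18.52
position: [0.4766, -0.1253, 0.1997]
ee_rot: [-0.001, 0.879, 0.477, -0.001]
contact_force: [-0.5, 0.5, -0.9]
width: 0.085
gripper_force: 0.0
shift tool [ 0.2213 -0.1373 -0.    ] xaxis [ 0.545  0.839 -0.001] pos [ 0.4766 -0.1253  0.1997]
[  0 144  33  41 382] [ 11.  168.5]
[ 275  187   91   70 4284] [319.7 221.6]
[361 267  68  33 594] [398.7 287.8]
```

```bash
cat > fit.py <<'E'
from h import *
def fit(n,r,z,x0,y0,R=.01):
    g=cv2.GaussianBlur(cv2.imread(f"pics/{n}.png",0),(3,3),0)
    e=cv2.distanceTransform(255-cv2.Canny(g,25,70),cv2.DIST_L2,3);e=np.minimum(e,4)
    t=np.linspace(0,2*np.pi,90);out=[]
    for x in np.arange(x0-R,x0+R,.0007):
        for y in np.arange(y0-R,y0+R,.0007):
            p=np.array([proj(n,(x+r*np.cos(a),y+r*np.sin(a),z)) for a in t]).round().astype(int)
            k=(p[:,0]>=0)&(p[:,0]<640)&(p[:,1]>=0)&(p[:,1]<480);out.append((e[p[k,1],p[k,0]].mean(),x,y))
    out.sort();return np.round(out[0],4),np.round(np.mean(out[:8],0),4)
E
python3 - <<'E'
from fit import *
for n,r,z,x,y in [("w5",.0325,.077,.471,.3706),("w1",.037,.042,.478,-.126),("w6",.0325,.081,.478,-.126),("w6",.037,.042,.478,-.126)]: print(n,*fit(n,r,z,x,y,.007))
E
```

```text
w5 [0.2016 0.471  0.3706] [0.5723 0.4709 0.3705]
w1 [ 0.4369  0.4766 -0.1274] [ 0.7158  0.4765 -0.1273]
w6 [ 0.8651  0.4801 -0.1218] [ 0.9321  0.4801 -0.1221]
w6 [ 0.4124  0.4766 -0.1274] [ 0.6269  0.4765 -0.1273]
```

```bash
python3 - <<'E'
from fit import *
for z in(.077,.081,.085,.089):
  for r in(.0325,.029): print(z,r,*fit("w6",r,z,.478,-.125,.006))
i=cv2.imread("pics/w6.png");cv2.imwrite("pics/w6c.png",cv2.resize(i[130:330,200:440],(720,600),interpolation=cv2.INTER_CUBIC))
E
```

```text
0.077 0.0325 [ 0.5277  0.4825 -0.1191] [ 0.8432  0.4813 -0.1209]
0.077 0.029 [ 0.6761  0.4825 -0.1198] [ 0.7775  0.482  -0.1196]
0.081 0.0325 [ 0.8519  0.4804 -0.1226] [ 0.9379  0.48   -0.1229]
0.081 0.029 [ 0.8505  0.4811 -0.1191] [ 0.921   0.4821 -0.1196]
0.085 0.0325 [ 0.8929  0.4811 -0.1212] [ 0.9543  0.4808 -0.1212]
0.085 0.029 [ 0.753   0.4839 -0.1191] [ 0.9257  0.4825 -0.1201]
0.089 0.0325 [ 1.0339  0.4818 -0.1198] [ 1.1258  0.4816 -0.1201]
0.089 0.029 [ 1.0663  0.4839 -0.1191] [ 1.2819  0.4814 -0.1215]
```

View pics/w6c.png

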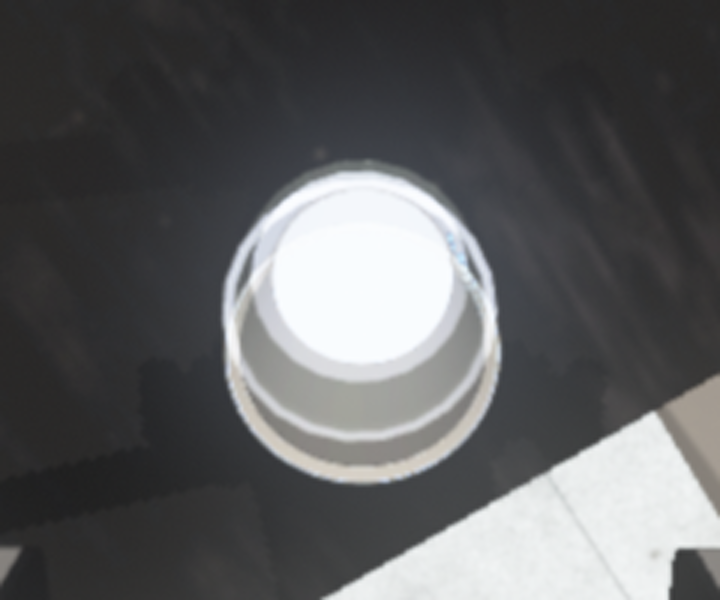

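The view is straight down into the nested pair. The low rim spans x 227–500, y 222–485, the dish rim x 223–493, y 170–440, and the low floor disc is near (362,277), all in crop pixels. The beaker stands upright in the dish and close to centred.

```bash
python3 -c "
from h import *
f=lambda u,v,z:onz('w6',(200+u/3-.33,130+v/3-.33),z)
print('low rim',(f(227,353,.081)+f(500,353,.081))/2,np.linalg.norm(f(227,353,.081)-f(500,353,.081)),(f(363,222,.081)+f(363,485,.081))/2,np.linalg.norm(f(363,222,.081)-f(363,485,.081)))
print('dish',(f(358,170,.042)+f(358,440,.042))/2,(f(223,305,.042)+f(493,305,.042))/2)
print('floor',f(362,277,.007))
from fit import fit
print(fit('c1w',.037,.042,.478,-.126,.006))"
python3 to.py 0.482 0.135 0.23
```

```text
low rim [ 0.47860331 -0.12627703  0.081     ] 0.06418396324188808 [ 0.47772531 -0.12743998  0.081     ] 0.06547452657904208
dish [ 0.47674289 -0.12653628  0.042     ] [ 0.47757981 -0.12522217  0.042     ]
floor [ 0.47768554 -0.12706427  0.007     ]
(array([ 1.2292,  0.4762, -0.1278]), array([ 1.4155,  0.4765, -0.1275]))
shift tool [ 0.2213 -0.1373 -0.0301] xaxis [ 0.545  0.839 -0.001] pos [ 0.4766 -0.1253  0.1995]
```

```bash
python3 steer.py '[[[0, 0, -0.03], 0], [[0.032, -0.0196, 0], 0], [[0.032, -0.0196, 0], 0], [[0.032, -0.0196, 0], 0], [[0.032, -0.0196, 0], 0]]' 0.07
python3 steer.py '[[[0.032, -0.0196, 0], 0], [[0.032, -0.0196, 0], 0], [[0.03, -0.0196, 0], 0], [[0, 0, 0], 0], [[0, 0, 0], 0]]'
python3 steer.py '[[[0, 0, 0], 0], [[0, 0, 0], 0]]'
python3 to.py 0.4965 0.159 0.103;python3 wr.py w7
python3 - <<'E'
from fit import *
for z,r in[(.11,.0215),(.11,.0195),(.106,.0215),(.114,.0215)]:print(z,r,*fit("w7",r,z,.4965,.159,.008))
i=cv2.imread("pics/w7.png").astype(int)
c=proj("w7",(.4965,.159,.003));print("pred floor",c)
m=((i.min(2)>185)).astype("uint8");n,l,s,cc=cv2.connectedComponentsWithStats(m)
for k in range(1,n):
    if s[k,4]>150 and np.linalg.norm(cc[k]-c)<50: print(s[k],cc[k].round(1),onz("w7",cc[k],.003).round(4))
E
```

```text
clock: 18.98
position: [0.4808, 0.0256, 0.2299]
ee_rot: [-0.001, 0.879, 0.477, -0.001]
contact_force: [0.8, 0.5, -0.5]
width: 0.0698
gripper_force: 0.0
clock: 19.4
position: [0.4826, 0.1367, 0.2297]
ee_rot: [-0.0, 0.878, 0.479, -0.002]
contact_force: [0.1, -0.3, 0.7]
width: 0.0696
gripper_force: 0.0
clock: 19.57
position: [0.4833, 0.1341, 0.2305]
ee_rot: [0.0, 0.879, 0.477, -0.001]
contact_force: [-0.7, -0.1, -0.1]
width: 0.0702
gripper_force: 0.0
shift tool [ 0.0283 -0.0024  0.1274] xaxis [ 0.546  0.838 -0.002] pos [0.4833 0.1341 0.2305]
0.11 0.0215 [0.9279 0.4962 0.1594] [1.14   0.4964 0.1597]
0.11 0.0195 [0.9836 0.4962 0.1594] [1.219  0.4955 0.1587]
0.106 0.0215 [1.0935 0.4955 0.158 ] [1.187  0.4958 0.1589]
0.114 0.0215 [0.9584 0.4969 0.1601] [1.1896 0.4968 0.1602]
pred floor [315.24644969 183.57526507]
[ 282  165   62   74 1581] [314. 192.] [0.491  0.1528 0.003 ]
```

```bash
python3 steer.py '[[[0.014, -0.0015, 0], 0], [[0.014, -0.0015, 0], 0], [[0, 0, 0.02], 0], [[0, 0, 0.02], 0], [[0, 0, 0.02], 0]]'
python3 steer.py '[[[0, 0, 0.02], 0], [[0, 0, 0.02], 0], [[0, 0, 0.014], 0], [[0, 0, 0.008], 0], [[0, 0, 0], 0]]'
python3 steer.py '[[[0, 0, 0], 0], [[0, 0, 0], 0]]'
python3 to.py 0.4963 0.1595 0.105
```

```text
clock: 20.03
position: [0.4976, 0.1611, 0.1709]
ee_rot: [0.0, 0.879, 0.477, 0.001]
contact_force: [1.0, 0.0, 0.3]
width: 0.0702
gripper_force: 0.0
clock: 20.45
position: [0.4958, 0.1604, 0.1075]
ee_rot: [-0.001, 0.879, 0.477, -0.002]
contact_force: [-0.0, -0.2, -0.4]
width: 0.0699
gripper_force: 0.0
clock: 20.62
position: [0.4974, 0.1606, 0.1102]
ee_rot: [0.0, 0.879, 0.477, 0.001]
contact_force: [-0.5, -0.4, -0.4]
width: 0.0698
gripper_force: 0.0
shift tool [-0.0015 -0.0003  0.0052] xaxis [0.545 0.839 0.001] pos [0.4974 0.1606 0.1102]
```

```bash
python3 steer.py '[[[-0.0015, 0, 0.003], 0], [[0, 0, 0.002], 0], [[0, 0, 0], 0], [[0, 0, 0], 0]]'
python3 steer.py '[[[0, 0, 0], 0], [[0, 0, 0], 0], [[0, 0, 0], 0], [[0, 0, 0], 0], [[0, 0, 0], 0]]' 0.03 25
python3 steer.py '[[[0, 0, 0], 0], [[0, 0, 0], 0]]'
python3 to.py 0.4963 0.1595 0.105
python3 steer.py '[[[0, 0, -0.005], 0], [[0, 0, -0.015], 0], [[0, 0, -0.025], 0], [[0, 0, -0.03], 0], [[0, 0, -0.03], 0]]'
python3 steer.py '[[[0, 0, -0.03], 0], [[0, 0, 0], 0], [[0, 0, 0], 0]]'
python3 to.py 0.478 -0.1267 0.24
```

```text
clock: 20.95
position: [0.4955, 0.1589, 0.1045]
ee_rot: [0.0, 0.879, 0.477, 0.0]
contact_force: [-0.2, 0.2, 0.1]
width: 0.07
gripper_force: 0.0
clock: 21.37
position: [0.4955, 0.1591, 0.1046]
ee_rot: [-0.0, 0.879, 0.477, 0.0]
contact_force: [-1.6, -0.1, 3.7]
width: 0.0417
gripper_force: 25.3
clock: 21.53
position: [0.4955, 0.1591, 0.1046]
ee_rot: [-0.0, 0.879, 0.477, 0.0]
contact_force: [-2.4, 1.2, 4.8]
width: 0.0415
gripper_force: 25.4
shift tool [ 0.0008  0.0004 -0.0004] xaxis [0.545 0.839 0.   ] pos [0.4955 0.1591 0.1046]
clock: 21.95
position: [0.4949, 0.1587, 0.2096]
ee_rot: [-0.0, 0.879, 0.477, -0.001]
contact_force: [1.5, -0.5, -0.5]
width: 0.0414
gripper_force: 25.6
clock: 22.2
position: [0.4965, 0.159, 0.2408]
ee_rot: [0.001, 0.879, 0.477, 0.002]
contact_force: [-0.1, -0.4, -1.6]
width: 0.0417
gripper_force: 25.6
shift tool [-0.2497  0.1401  0.0007] xaxis [0.545 0.839 0.003] pos [0.4965 0.159  0.2408]
```

```bash
python3 steer.py '[[[-0.0312, 0.0175, 0], 0], [[-0.0312, 0.0175, 0], 0], [[-0.0312, 0.0175, 0], 0], [[-0.0312, 0.0175, 0], 0], [[-0.0312, 0.0175, 0], 0]]'
python3 steer.py '[[[-0.0312, 0.0175, 0], 0], [[-0.0312, 0.0175, 0], 0], [[-0.0312, 0.0175, 0], 0], [[0, 0, 0], 0], [[0, 0, 0], 0]]'
python3 steer.py '[[[0, 0, 0.01], 0], [[0, 0, 0.01], 0], [[0, 0, 0], 0], [[0, 0, 0], 0]]'
python3 to.py 0.4775 -0.1273 0.1116;python3 wr.py w8
python3 - <<'E'
from fit import *
print("low rim",*fit("w8",.0325,.081,.478,-.1267,.006));print("dish",*fit("w8",.037,.042,.478,-.1267,.006))
for z in(.112,.116,.12): print("tall foot",z,*fit("w8",.02,z,.478,-.1267,.006))
E
```

```text
clock: 22.62
position: [0.4824, -0.0208, 0.2373]
ee_rot: [-0.001, 0.879, 0.477, -0.002]
contact_force: [0.5, -0.1, -0.7]
width: 0.0416
gripper_force: 25.6
clock: 23.03
position: [0.4758, -0.128, 0.2373]
ee_rot: [-0.001, 0.88, 0.475, -0.001]
contact_force: [0.8, 1.2, -0.5]
width: 0.0415
gripper_force: 25.4
clock: 23.37
position: [0.4761, -0.125, 0.2178]
ee_rot: [-0.001, 0.878, 0.478, -0.001]
contact_force: [-0.3, 0.0, -0.2]
width: 0.0418
gripper_force: 25.6
shift tool [-0.0011  0.0028  0.1062] xaxis [ 0.543  0.84  -0.   ] pos [ 0.4761 -0.125   0.2178]
low rim [ 1.2657  0.4797 -0.1222] [ 1.3365  0.4793 -0.1233]
dish [ 1.2056  0.4762 -0.1278] [ 1.2845  0.4751 -0.1295]
tall foot 0.112 [ 1.0963  0.4734 -0.1271] [ 1.13    0.4748 -0.1281]
tall foot 0.116 [ 1.341   0.4769 -0.1278] [ 1.4047  0.476  -0.1269]
tall foot 0.12 [ 1.5367  0.4783 -0.1264] [ 1.5814  0.4772 -0.125 ]
```

```bash
python3 steer.py '[[[-0.001, 0.0028, 0.005], 0], [[0, 0, 0.005], 0], [[0, 0, 0.004], 0], [[0, 0, 0], 0], [[0, 0, 0], 0]]'
python3 steer.py '[[[0, 0, 0], 0], [[0, 0, 0], 0]]'
python3 to.py 0.4775 -0.1273 0.1116
```

```text
clock: 23.83
position: [0.4785, -0.1288, 0.205]
ee_rot: [-0.0, 0.879, 0.477, -0.0]
contact_force: [0.3, 0.8, -1.6]
width: 0.0417
gripper_force: 25.6
clock: 24.0
position: [0.4789, -0.1291, 0.2055]
ee_rot: [0.0, 0.879, 0.477, 0.0]
contact_force: [-0.2, 0.2, -1.0]
width: 0.0413
gripper_force: 25.6
shift tool [ 0.0007 -0.0022  0.0939] xaxis [0.545 0.839 0.   ] pos [ 0.4789 -0.1291  0.2055]
```

```bash
python3 steer.py '[[[0.001, -0.002, 0.004], 0], [[0, 0, 0.004], 0], [[0, 0, 0.004], 0], [[0, 0, 0], 0], [[0, 0, 0], 0]]'
python3 steer.py '[[[0, 0, 0], 0], [[0, 0, 0], 0]]'
python3 to.py 0.4775 -0.1273 0.1116
```

```text
clock: 24.42
position: [0.4773, -0.1269, 0.1929]
ee_rot: [-0.0, 0.879, 0.477, -0.0]
contact_force: [-0.2, 0.4, -1.1]
width: 0.0413
gripper_force: 25.6
clock: 24.58
position: [0.4778, -0.1271, 0.1934]
ee_rot: [0.0, 0.879, 0.477, 0.0]
contact_force: [0.5, -1.1, -0.4]
width: 0.0413
gripper_force: 25.6
shift tool [-0.0003 -0.0001  0.0818] xaxis [0.545 0.839 0.   ] pos [ 0.4778 -0.1271  0.1934]
```

```bash
python3 steer.py '[[[0, 0, 0.004], 0], [[0, 0, 0.004], 0], [[0, 0, 0.004], 0], [[0, 0, 0.004], 0], [[0, 0, 0.004], 0]]'
python3 steer.py '[[[0, 0, 0.004], 0], [[0, 0, 0.004], 0], [[0, 0, 0.004], 0], [[0, 0, 0.004], 0], [[0, 0, 0.004], 0]]'
python3 steer.py '[[[0, 0, 0.004], 0], [[0, 0, 0.004], 0], [[0, 0, 0.004], 0], [[0, 0, 0.004], 0], [[0, 0, 0.004], 0]]'
python3 steer.py '[[[0, 0, 0.004], 0], [[0, 0, 0.004], 0], [[0, 0, 0.003], 0], [[0, 0, 0.002], 0], [[0, 0, 0], 0]]'
python3 steer.py '[[[0, 0, 0.002], 0], [[0, 0, 0.001], 0], [[0, 0, 0], 0], [[0, 0, 0], 0]]'
python3 to.py 0.4775 -0.1273 0.1116
```

```text
clock: 25.0
position: [0.4774, -0.127, 0.1727]
ee_rot: [-0.0, 0.879, 0.477, -0.0]
contact_force: [0.7, -0.4, -1.0]
width: 0.0415
gripper_force: 25.6
clock: 25.42
position: [0.4776, -0.127, 0.1529]
ee_rot: [0.0, 0.879, 0.477, -0.0]
contact_force: [0.6, -0.8, -0.2]
width: 0.0417
gripper_force: 25.6
clock: 25.83
position: [0.4776, -0.127, 0.1329]
ee_rot: [0.0, 0.879, 0.477, 0.0]
contact_force: [-0.4, -0.2, -0.7]
width: 0.0415
gripper_force: 25.6
clock: 26.25
position: [0.4773, -0.1269, 0.1198]
ee_rot: [-0.0, 0.879, 0.477, -0.0]
contact_force: [-0.2, -0.0, -0.9]
width: 0.0417
gripper_force: 25.6
clock: 26.58
position: [0.4777, -0.1271, 0.1174]
ee_rot: [0.0, 0.879, 0.477, 0.0]
contact_force: [-0.4, 0.8, -1.0]
width: 0.0411
gripper_force: 25.6
shift tool [-0.0003 -0.      0.0058] xaxis [ 0.545  0.839 -0.   ] pos [ 0.4777 -0.1271  0.1174]
```

```bash
python3 steer.py '[[[0, 0, 0.001], 0], [[0, 0, 0.001], 0], [[0, 0, 0.001], 0], [[0, 0, 0], 0], [[0, 0, 0], 0]]'
python3 steer.py '[[[0, 0, 0.001], 0], [[0, 0, 0.0005], 0], [[0, 0, 0], 0], [[0, 0, 0], 0]]'
python3 steer.py '[[[0, 0, 0.001], 0], [[0, 0, 0], 0], [[0, 0, 0], 0]]'
python3 steer.py '[[[0, 0, 0.0007], 0], [[0, 0, 0], 0], [[0, 0, 0], 0]]'
```

```text
clock: 27.0
position: [0.4775, -0.127, 0.1142]
ee_rot: [-0.0, 0.879, 0.477, -0.0]
contact_force: [0.0, 0.6, -0.8]
width: 0.0415
gripper_force: 25.6
clock: 27.33
position: [0.4776, -0.127, 0.1128]
ee_rot: [0.0, 0.879, 0.477, -0.0]
contact_force: [0.1, 0.6, 0.2]
width: 0.0416
gripper_force: 25.6
clock: 27.58
position: [0.4776, -0.127, 0.1118]
ee_rot: [0.0, 0.879, 0.477, -0.0]
contact_force: [0.8, 1.0, -1.3]
width: 0.0416
gripper_force: 25.6
clock: 27.83
position: [0.4776, -0.1271, 0.1116]
ee_rot: [0.0, 0.879, 0.477, 0.0]
contact_force: [-1.9, 0.4, 4.6]
width: 0.0413
gripper_force: 26.0
```

Contact at 0.1116, exactly as expected for seating on the low beaker's floor. Releasing and withdrawing.

```bash
python3 steer.py '[[[0, 0, -0.0005], 0], [[0, 0, 0], 0]]'
python3 steer.py '[[[0, 0, 0], 0], [[0, 0, 0], 0], [[0, 0, 0], 0], [[0, 0, 0], 0], [[0, 0, 0], 0]]' 0.075
python3 steer.py '[[[0, 0, -0.01], 0], [[0, 0, -0.02], 0], [[0, 0, -0.03], 0], [[0, 0, -0.03], 0], [[0, 0, -0.03], 0]]'
python3 steer.py '[[[0.03, -0.02, 0], 0], [[0.03, -0.02, 0], 0], [[0.03, -0.02, 0], 0], [[0.03, -0.02, 0], 0], [[0.03, -0.02, 0], 0]]'
python3 steer.py '[[[0.03, -0.02, 0], 0], [[0.03, -0.02, 0], 0], [[0.03, -0.02, 0], 0], [[0, 0, 0], 0], [[0, 0, 0], 0]]'
python3 - <<'E'
from rig import manip
import cv2,numpy as np
from h import *
for n in("top","scene"): cv2.imwrite(f"pics/{n}9.png",manip.get_image(n)["img"][:,:,::-1])
import shutil
for n in("top","scene"): shutil.copy(n+".npz",n+"9.npz")
from fit import fit
for n in("top9","scene9"):
    for nm,r,z in[("dish",.037,.042),("low",.0325,.081),("tall",.0215,.117)]: print(n,nm,*fit(n,r,z,.4755,-.127,.008))
a,b=[cv2.imread(f"pics/top{k}.png").astype(int) for k in(0,9)]
m=(abs(a-b).max(2)>40).astype("uint8");k,l,s,c=cv2.connectedComponentsWithStats(cv2.dilate(m,np.ones((3,3))))
print([(s[j].tolist()) for j in range(1,k) if s[j,4]>40])
E
```

```text
clock: 28.0
position: [0.4776, -0.127, 0.1116]
ee_rot: [0.0, 0.879, 0.477, 0.0]
contact_force: [0.2, -0.5, 2.1]
width: 0.0415
gripper_force: 25.8
clock: 28.42
position: [0.4776, -0.127, 0.1115]
ee_rot: [-0.0, 0.879, 0.477, -0.0]
contact_force: [0.8, 0.4, 0.3]
width: 0.0749
gripper_force: 0.0
clock: 28.83
position: [0.4773, -0.1269, 0.2326]
ee_rot: [-0.0, 0.879, 0.477, -0.0]
contact_force: [0.0, -0.2, -1.3]
width: 0.0748
gripper_force: 0.0
clock: 29.25
position: [0.4751, 0.0547, 0.2317]
ee_rot: [0.0, 0.879, 0.477, 0.0]
contact_force: [0.4, 0.4, 0.7]
width: 0.075
gripper_force: 0.0
clock: 29.67
position: [0.4738, 0.1631, 0.2314]
ee_rot: [0.0, 0.878, 0.479, -0.0]
contact_force: [-0.3, -1.5, -0.4]
width: 0.0751
gripper_force: 0.0
top9 dish [ 0.4549  0.4731 -0.1245] [ 0.5154  0.4734 -0.1243]
top9 low [ 0.417   0.4766 -0.1259] [ 0.4617  0.4755 -0.1265]
top9 tall [ 0.5111  0.4731 -0.1294] [ 0.5468  0.4742 -0.1282]
scene9 dish [ 0.7862  0.4745 -0.1301] [ 0.813   0.4741 -0.1296]
scene9 low [ 1.143   0.4745 -0.1266] [ 1.1803  0.4757 -0.1269]
scene9 tall [ 0.4945  0.4696 -0.1238] [ 0.542   0.4695 -0.1239]
[[198, 174, 399, 306, 33496], [188, 187, 17, 15, 99], [414, 260, 60, 39, 1095], [164, 270, 43, 38, 1318], [254, 285, 21, 24, 332], [262, 424, 7, 7, 41]]
```

```bash
python3 -c "
from rig import manip
print(manip.sign_off())"
```

```text
the job is handed in; nothing more can be done
None
```

I laid the forceps flat on the worktop, stood the low beaker in the dish and the tall beaker inside it, released both upright and handed the job in at about 30 s; I checked the finished stack only by fitting rims in the camera images, not by looking at a final picture.

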